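Set the mould clamp for drying

TASK

The two-part plaster mould stays in its swing clamp to dry: swing the clamp arm in over the mould until it comes up against its stop, turn the wing screw clockwise until its foot is fully seated on the board on top of the mould, then back it off a quarter turn so that the damp plaster is not squeezed. Keep hold of the wing there, so that a colleague can run the lock nut down: the program finishes with the gripper still closed on the wing, holding it still. Leave the mould where it stands and do not disturb the things lying around the clamp.

Things in the scene. Friction and masses are not known exactly. Their poses are not given: they have to be found in the camera images.
- clamp_base: wooden base board of the swing clamp, 200 x 275 x 18 mm, screwed to the table. Origin on the table, straight below the screw's axis when the arm is swung in; z up. In this frame the arm's fixed steel post (28 mm thick, 133 mm tall with its pivot nut) has its axis at x = 0, y = -120 mm; the swung-in arm points along +y.
- clamp_arm (a joint): angle of the grey clamp arm about its upright post, rad: 0 = swung in over the mould, against its stop; grows counter-clockwise seen from above as the arm swings out toward the robot (up to 1.2). Stiff, stays where it is left: moving it takes about 3 N at the handle. The arm is 22 mm wide, its top 120 mm above the table.
- handle_top (a point): centre of the top of the small upright black round handle at the free end of the clamp arm, 147 mm above the table; handle 16 mm in diameter and 22 mm tall on a thinner neck, 188 mm from the post's axis. Can be pinched from above or pushed. The screw stands 68 mm from it, on the way to the post.
- clamp_screw (a joint): angle of the wing screw, rad: 0 = foot fully seated on the pressure board (hard stop); negative = unscrewed, so turning clockwise from above raises it toward 0; a quarter turn back from the seat is -1.571. Starts between -3.0 and -2.1. Steep thread, 8 mm rise a full turn; friction about 0.08 N m, stays where it is left. A small hexagonal lock nut sits on it below the wing.
- wing_grip (a point): centre of the top edge of the screw's steel wing, on the screw's axis, 170 mm above the table when seated (up to 4 mm higher before). The wing is a flat upright blade of two round ears, 56 mm along this point's x, 10 mm thick along y, 26 mm tall down from here; grip it across its thickness from above. It swings with the arm, 120 mm from the post's axis; the arm's top is 24 mm below the blade.
- clamp_spindle: the whole screw with its foot (a round steel foot, 30 mm in diameter, at its lower end, and the wing at its upper end). Origin at the centre of the foot's underside. The foot rises and sinks with the screw and swings with the arm.
- mould: closed two-part plaster mould, 124 x 144 x 52 mm, with a 90 x 100 x 8 mm wooden pressure board on top, 1.1 kg, standing loose on the base board in the corner of two low strips. Origin at the centre of its underside, 18 mm above the table; top of the pressure board 60 mm above the origin.
- masking_tape: bystander: roll of masking tape lying flat, 102 mm in diameter, 24 mm tall; origin at the centre of its underside
- wood_rib: bystander: wooden potter's rib lying flat, 64 x 110 x 8 mm; origin at the centre of its underside
- steel_scraper: bystander: steel scraper with a dark handle, lying flat, 52 x 158 x 14 mm; origin at the centre of its underside
- bowl_11: bystander: small bisque bowl standing upside down, 122 mm in diameter, 61 mm tall; origin at the centre of its underside
Mind the look-alikes: they are no part of the job. What is shaped like the mould but purple is not meant.

How it is judged:
By the outcome, as a careful person would: the job done as asked, in the order asked, and still so for the second after the job is handed in, while the arm keeps its last pose, push and grip.
It also fails if it takes over 48 s, if anything falls off the work surface, if the arm or the gripper's body presses on something with over 40 N, if the wrist force passes 120 N, or if a joint passes its speed limit or range.

ROBOT

A 7-joint arm with a two-finger parallel gripper is mounted at the origin on a cart in front of the work surface, level with it; the furniture and walls round the work are solid. World frame = base frame: x ahead of the robot, y to its left, z up, the work surface at z = 0. Lengths are in m, angles in degrees, forces in N, time in s.
With the tool pointing down it reaches from about 0.4 to 0.9 m from the base axis. Payload 5.5 kg.
Tool frame: the origin (TCP) lies at the very end of the fingers, on their centre line; the grasp point (between the pads) lies 19 mm behind it (grasp_offset is the distance from the TCP to the grasp point, in m); z points along the fingers, y is the direction in which the jaws open and shut (so a half turn about z gives the same grasp; the last joint's range is limited). The gripper opens to 92 mm and grips with 3 to 60 N. Pads are 19 mm wide; open, the fingers measure 130 mm over their backs; the gripper's body (75 mm by 190 mm) begins 47 mm behind the grasp point.
Start: joints at [-58.086, 28.699, -24.465, 88.831, 12.651, 65.22, -12.049], TCP at [0.188, 0.622, 0.195] pointing down, gripper open.
Joint ranges: [-164.97, 164.97], [-17.58, 116.51], [-87.97, 89.64], [11.32, 138.91], [-80.73, 260.73], [10.89, 115.49], [-147.41, 147.41]. Speed limits (degrees/s): [147.25, 147.25, 180, 180, 180, 180, 180].

INTERFACE

Orientations are given as a 3x3 rotation matrix whose columns are the frame's x, y, z axes.
In Python, from bench import * gives the robot as it stands.
- The arm moves only by the tool send_rows, never from a script. Its argument "moves" is a list of rows, each a list of 2 entries, a list of its own where there are three numbers: the shift along the world's x, y, z in units of 25 mm (1.0 is 25 mm), then the turn about the world's z in units of 5 degrees (1.0 is 5 degrees). In form: [[[tx, ty, tz], turn], ...]. A call has 1 to 10 rows; each row is the pose to reach, as a shift and turn from the pose measured when the call began; what a row does not reach only later rows make up. A row lasts 1/10 s, in which the tool goes at most 50 mm and 8.59 degrees, less where a joint would pass 70% of its speed; a pose out of reach is approached as far as the arm can. A call with a gripper value outside its range is refused whole. "hand" is the closure, from -1 (fully open) to 1 (shut), so that 0 is half open, set as the call begins (left out, the last holds). The fingers move at their own pace and stop on an object; the grip force is fixed at half the most. Time passes only in rows, so rows that repeat a pose let the fingers close. It gives the time, the measured TCP pose, the force and the opening at its end, in the units of the state.
- observe(): the state, without advancing time (a new reading comes with each control period).
- grab_frame(name): name is "scene" or "top" or "wrist"; returns a dict with "pixels" (400x640x3 uint8, red, green, blue), "intrinsics" (3x3 intrinsics, pixels), "position" and "orientation" of the camera in the world. Camera axes: x right, y up, looking along -z (the intrinsics and any distortion apply to the point x, -y, -z); pixel columns grow to the right and rows downward; lengths in m; the calibration is good to about 2 mm. A picture is of the moment at which its call begins. There is no depth.
- finish_job(): hands the job in, once; it reports no verdict.
Trained networks look in a picture, given as the dict that the camera call returned (one of the last four; its "shot" number tells which), for a name from the list of things; names that differ only in an ending like _2 or _b are one class to them, and where a whole thing is asked for, a point or a joint stands for the part that bears it (a point fixed in the world has none). Each returns a list of dicts, best first, with "p" (0 to 1); they miss things now and then, are a little off and sometimes report something else, mostly with a low value. They report only what shows in the picture. A call takes as long as a camera call. They do not tell look-alikes from the thing itself.
- recognise(target, picture): "xy" ([column, row] as shares, 0 to 1, of the picture: columns of its width, rows of its height, amid what is visible of it).
- outline_of(target, picture): "region" (400x640 bool, what is visible of it) and "xy" ([column, row] as shares, 0 to 1, of the picture: columns of its width, rows of its height, amid what is visible of it).
The state is a dict: "time": time; "q": joint angles; "qd": joint speeds; "joint_efforts": joint torques, N m; "eef_pos": TCP position; "tcp_rot": TCP orientation; "wrist_force": force on the tool from outside, world axes, zero at the start; "wrist_torque": the same for the moment, N m; "finger_gap": finger opening in m.
Only numpy, scipy, OpenCV 4.12 (cv2) and the standard library are available. Lean on these libraries where they do the work, as an engineer would, in place of code of your own. Each camera call takes 0.05 s, during which the arm holds its last target. There are 200 camera calls.

## Working session

There is one attempt and no reset: what is moved stays moved. The work goes in short steps, Python scripts to look and compute and a tool call to move; the robot and the scene stay as the last step left them, time stands still between calls to the robot, and variables do not carry over. Pictures are saved under pics/ and viewed, about 8 in all and at most 12, crops included, and the job is handed in when it is done.

Besides the shell and the picture viewer there is one more tool, called after "Request:" as name(argument=value, ...), one argument or row to a line, values as JSON. send_rows: Moves the arm, as the interface text tells. Its arguments: {"type":"object","properties":{"moves":{"type":"array"},"hand":{"type":"number"}},"required":["moves"]}

```bash
mkdir -p pics; cat > h.py <<'E'
from bench import *
import numpy as np, cv2
def ray(pic,px):
    K=np.array(pic["intrinsics"]);d=np.linalg.inv(K)@np.array([px[0],px[1],1.]);d=np.array([d[0],-d[1],-d[2]])
    return np.array(pic["position"]),np.array(pic["orientation"])@d
def at_z(pic,px,z):
    o,d=ray(pic,px);return o+d*(z-o[2])/d[2]
def proj(pic,P):
    c=np.array(pic["orientation"]).T@(np.array(P)-np.array(pic["position"]))
    u=np.array(pic["intrinsics"])@np.array([c[0],-c[1],-c[2]]);return u[:2]/u[2]
def save(pic,n): cv2.imwrite("pics/"+n,cv2.cvtColor(np.array(pic["pixels"]),cv2.COLOR_RGB2BGR))
E
python3 - <<'E'
from h import *
print(observe())
for n in("scene","top"):
    p=grab_frame(n);save(p,n+"0.png")
    print(n,[k for k in p],p["position"],p["intrinsics"])
    for t,z in(("handle_top",.147),("wing_grip",.172),("clamp_base",.018),("mould",.07),("masking_tape",.02),("bowl_11",.05),("wood_rib",.0),("steel_scraper",.01)):
        for r in recognise(t,p)[:3]:
            px=np.array(r["xy"])*[640,400];print(t,round(r["p"],2),px.round(),at_z(p,px,z).round(3))
a,b=cv2.imread("pics/scene0.png"),cv2.imread("pics/top0.png")
E
```

```text
{'time': 0.0, 'q': array([-58.08625409,  28.75293411, -24.4538006 ,  88.89203427,
        12.65067147,  65.21849659, -12.05031828]), 'qd': array([ 0.0313972 , -0.05800842, -0.03224264,  0.15879695, -0.06566581,
       -0.00665623, -0.02823437]), 'joint_efforts': array([ 4.63876731e-04, -5.66590011e+01, -5.81579179e+00, -2.79106933e+01,
       -6.84721582e-02,  3.09701683e-02,  1.72646292e-04]), 'eef_pos': array([0.18804691, 0.62141118, 0.19398459]), 'tcp_rot': array([[-9.57163146e-01,  2.89548475e-01, -6.26079102e-04],
       [ 2.89549142e-01,  9.57161427e-01, -1.81588931e-03],
       [ 7.34707885e-05, -1.91938299e-03, -9.99998155e-01]]), 'wrist_force': array([0.05288631, 0.77704001, 0.18550414]), 'wrist_torque': array([ 0.01503268, -0.01094526, -0.04115177]), 'finger_gap': 0.09192246163297173}
scene ['pixels', 'intrinsics', 'position', 'orientation', 'shot'] [ 0.080202   -0.61062592  1.09150134] [[503.11723508   0.         323.07312799]
 [  0.         503.11723508 206.59277841]
 [  0.           0.           1.        ]]
handle_top 0.95 [326. 270.] [ 0.479 -0.084  0.147]
handle_top 0
[... 678 characters left out ...]
] [ 0.505 -0.06   0.147]
handle_top 0.32 [374. 245.] [ 0.494 -0.054  0.147]
wing_grip 0.7 [375. 244.] [ 0.493 -0.054  0.172]
clamp_base 0.72 [359. 216.] [ 0.57  -0.035  0.018]
clamp_base 0.68 [448. 224.] [ 0.549 -0.252  0.018]
clamp_base 0.66 [385. 234.] [ 0.526 -0.098  0.018]
mould 0.87 [200. 204.] [0.594 0.34  0.07 ]
mould 0.86 [360. 216.] [ 0.565 -0.033  0.07 ]
mould 0.7 [311. 280.] [0.417 0.08  0.07 ]
masking_tape 0.87 [268. 215.] [0.573 0.185 0.02 ]
bowl_11 0.9 [343. 151.] [0.724 0.001 0.05 ]
wood_rib 0.94 [311. 280.] [0.415 0.083 0.   ]
wood_rib 0.67 [359. 218.] [ 0.566 -0.038  0.   ]
wood_rib 0.29 [381. 242.] [ 0.507 -0.091  0.   ]
steel_scraper 0.58 [447. 222.] [ 0.555 -0.254  0.01 ]
```

View pics/scene0.png

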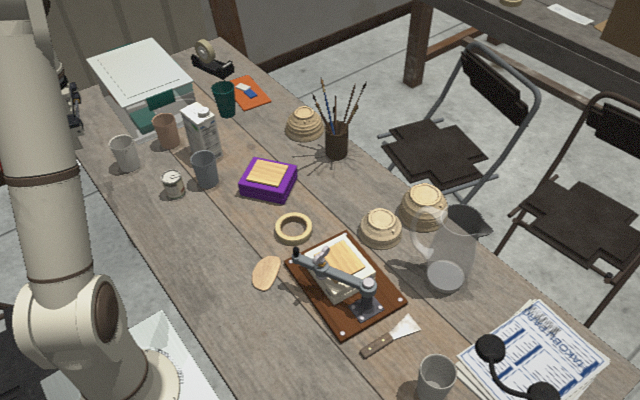

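View pics/top0.png

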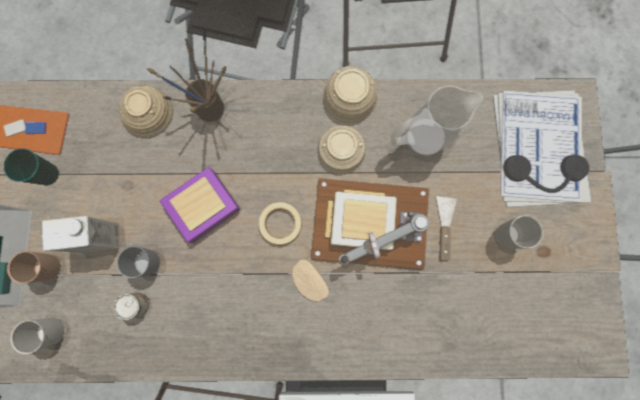

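The scene view shows the clamp at (345,285), with the arm handle at about (296,252) and the post at (368,290). In the top view the post is at about (418,222), the wing at (374,244) and the handle at (347,259). Candidates for the mould are the white one (363,220), which I choose, and the purple one (199,205), the look-alike. I'll check the choice in a close crop.

```bash
python3 - <<'E'
from h import *
b=cv2.imread("pics/top0.png")[165:285,295:455];cv2.imwrite("pics/c1.png",cv2.resize(b,None,fx=5,fy=5,interpolation=cv2.INTER_CUBIC))
E
```

```text
(no output)
```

View pics/c1.png

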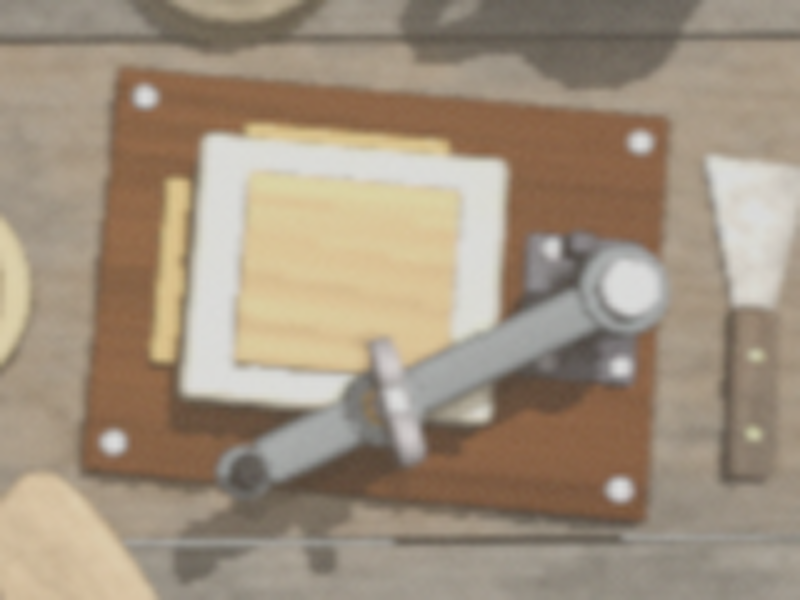

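The crop shows the white mould with its board, the arm out over its near edge, the post nut at crop (632,285), the handle at (247,470), and the wing centred at (398,400) running from (380,342) to (412,462).

```bash
cat >> h.py <<'E'
E
python3 - <<'E'
from h import *
p=grab_frame("top")
f=lambda u,z:at_z(p,(295+u[0]/5,165+u[1]/5),z)[:2]
post=f((632,285),.133);h=f((247,470),.147);w=f((398,400),.172)
w1=f((380,342),.165);w2=f((412,462),.165)
c=[f(u,.018) for u in((120,68),(668,118),(645,522),(82,472))]
ang=lambda v:np.degrees(np.arctan2(v[1],v[0]))
print("post",post,"handle",h,"wing",w,np.linalg.norm(h-post),np.linalg.norm(w-post))
print("arm dir",ang(h-post),"wing dir",ang(w1-w2))
print("corners",np.round(c,3))
print("base +y dir",ang(c[0]-c[1]),ang(c[3]-c[2]),"x dir",ang(c[0]-c[3]),ang(c[1]-c[2]))
t=(ang(c[0]-c[1])+ang(c[3]-c[2]))/2
a=np.radians(t);e=np.array([np.cos(a),np.sin(a)])
print("wing swung in",post+.12*e,"handle in",post+.188*e)
E
```

```text
post [ 0.54322927 -0.1621158 ] handle [0.46353492 0.0091691 ] wing [ 0.49172225 -0.05302767] 0.1889171952429142 0.12063662258499468
arm dir 114.95131850744663 wing dir 13.646534423088235
corners [[ 0.663  0.061]
 [ 0.637 -0.209]
 [ 0.44  -0.19 ]
 [ 0.466  0.081]]
base +y dir 84.39028512949413 84.59164121867013 x dir -5.684506682371223 -5.64494400221136
wing swung in [ 0.5547496  -0.04267007] handle in [0.56127779 0.02501584]
```

Request:
send_rows(
  moves=[
    [[0, 0, 2], 0],
    [[0, 0, 4], 0],
    [[2, -4, 4], -2],
    [[4, -8, 4], -4],
    [[6, -12, 4], -6],
    [[8, -16, 4], -8],
    [[10, -20, 4], -9.6],
    [[11, -24.5, 4], -9.6],
    [[11, -24.5, 4], -9.6],
    [[11, -24.5, 4], -9.6],
  ],
  hand=-1,
)

```text
time: 1.95
eef_pos: [0.3585, 0.2584, 0.2954]
tcp_rot: [[-0.425, 0.905, 0.001], [0.905, 0.425, 0.001], [0.0, 0.001, -1.0]]
wrist_force: [1.2, 0.4, -0.5]
finger_gap: 0.0917
```

Request:
send_rows(
  moves=[
    [[1, -2, 0], 0],
    [[2, -4, 0], 0],
    [[3, -6, 0], 0],
    [[4, -8, 0], 0],
    [[4.2, -10, 0], 0],
    [[4.2, -10, -2], 0],
    [[4.2, -10, -3], 0],
    [[4.2, -10, -3], 0],
    [[4.2, -10, -3], 0],
  ],
  hand=0,
)

```text
time: 2.85
eef_pos: [0.4634, 0.0089, 0.2209]
tcp_rot: [[-0.426, 0.905, 0.0], [0.905, 0.426, 0.001], [0.001, 0.001, -1.0]]
wrist_force: [0.2, -0.4, -0.1]
finger_gap: 0.0461
```

```bash
python3 - <<'E'
from h import *
s=observe();print(s["time"],s["eef_pos"],s["finger_gap"],s["q"].round())
p=grab_frame("wrist");save(p,"w1.png")
for t,z in(("handle_top",.147),("wing_grip",.172)):
    for r in recognise(t,p)[:2]:
        px=np.array(r["xy"])*[640,400];print(t,round(r["p"],2),px.round(),at_z(p,px,z).round(4))
print(proj(p,[.4635,.009,.147]))
E
```

```text
2.85 [0.46344691 0.00890558 0.22091164] 0.046138355310219765 [-15.   6.  11. 114.  -1.  60.  22.]
handle_top 0.61 [316. 256.] [ 0.4858 -0.0476  0.147 ]
wing_grip 0.75 [319. 261.] [ 0.4849 -0.0391  0.172 ]
[320.39566887 198.28069671]
```

View pics/w1.png

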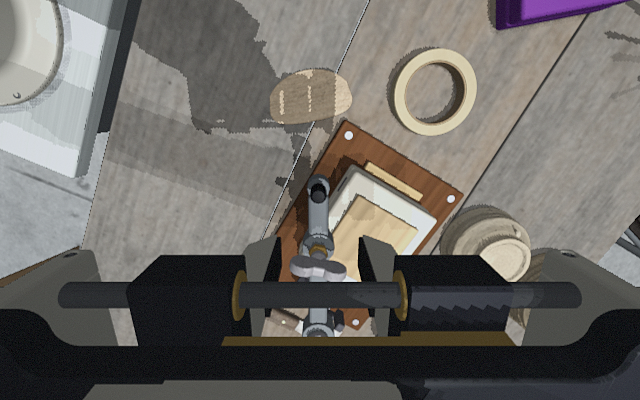

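The wrist view shows the handle at (319,192) against a predicted (320,198), between the fingers' lines, and the wing at (320,270). I descend and pinch the handle.

Request:
send_rows(
  moves=[
    [[0, 0.1, -1.5], 0],
    [[0, 0.1, -3], 0],
    [[0, 0.1, -3.7], 0],
    [[0, 0.1, -3.7], 0],
    [[0, 0.1, -3.7], 0],
  ],
)

```text
time: 3.5
eef_pos: [0.4661, 0.0125, 0.1312]
tcp_rot: [[-0.428, 0.904, 0.006], [0.904, 0.428, 0.002], [-0.001, 0.006, -1.0]]
wrist_force: [0.5, -0.2, 0.8]
finger_gap: 0.0463
```

Request:
send_rows(
  moves=[
    [[0, 0, 0], 0],
    [[0, 0, 0], 0],
    [[0, 0, 0], 0],
    [[0, 0, 0], 0],
    [[0, 0, 0], 0],
    [[0, 0, 0], 0],
  ],
  hand=1,
)

```text
time: 4.1
eef_pos: [0.4661, 0.0125, 0.1312]
tcp_rot: [[-0.428, 0.904, 0.006], [0.904, 0.428, 0.002], [-0.001, 0.006, -1.0]]
wrist_force: [0.3, -0.2, -0.3]
finger_gap: 0.0032
```

```bash
python3 - <<'E'
from h import *
p=grab_frame("wrist");q=grab_frame("scene");t=grab_frame("top")
for pp in(q,t):
    print(proj(pp,observe()["eef_pos"]),proj(pp,[.4635,.009,.147]))
a=np.array(p["pixels"])[100:400,120:520]
o,d=proj(q,[.48,-.03,.12]),0
x,y=map(int,o);b=cv2.resize(np.array(q["pixels"])[y-50:y+50,x-65:x+68],(400,300),interpolation=cv2.INTER_CUBIC)
x,y=map(int,proj(t,[.48,-.03,.12]));c=cv2.resize(np.array(t["pixels"])[y-50:y+50,x-65:x+68],(400,300),interpolation=cv2.INTER_CUBIC)
im=np.vstack([np.hstack([a,b]),np.hstack([c,c*0])])
cv2.imwrite("pics/c2.png",im[:,:,::-1])
E
```

```text
[296.68583306 250.56634579] [296.31847169 247.94981939]
[342.40716787 257.99133092] [344.47929709 259.01594976]
```

View pics/c2.png

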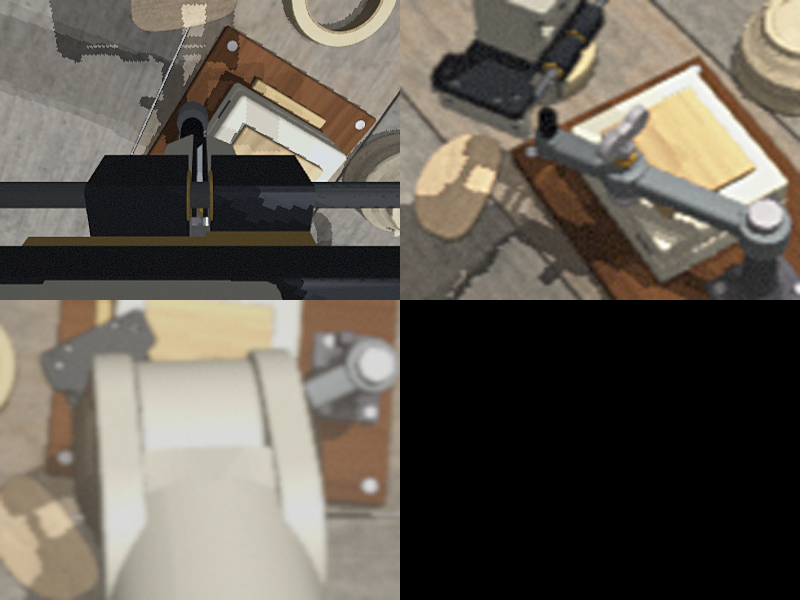

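```bash
python3 - <<'E'
from h import *
p=grab_frame("wrist");q=grab_frame("scene");s=observe()
print(p["position"],s["eef_pos"],s["finger_gap"])
for P in (s["eef_pos"],[.4635,.009,.147],[.4917,-.053,.172],s["eef_pos"]+[0,0,.03]): print(proj(p,P),proj(q,P))
a=cv2.resize(np.array(p["pixels"])[180:330,270:370],(400,600),interpolation=cv2.INTER_CUBIC)
b=cv2.resize(np.array(q["pixels"])[210:285,275:325],(400,600),interpolation=cv2.INTER_CUBIC)
cv2.imwrite("pics/c3.png",np.hstack([a,b])[:,:,::-1])
E
```

```text
[0.4275953  0.08796885 0.32076374] [0.46604917 0.01247296 0.13113316] 0.0007057652225182397
[320.85636915 230.32123634] [296.68903916 250.56828738]
[315.36158071 243.14771293] [296.31847169 247.94981939]
[313.9899496  356.11637371] [321.6529118  252.14450593]
[321.46320728 250.59060115] [296.01878467 242.80840846]
```

View pics/c3.png

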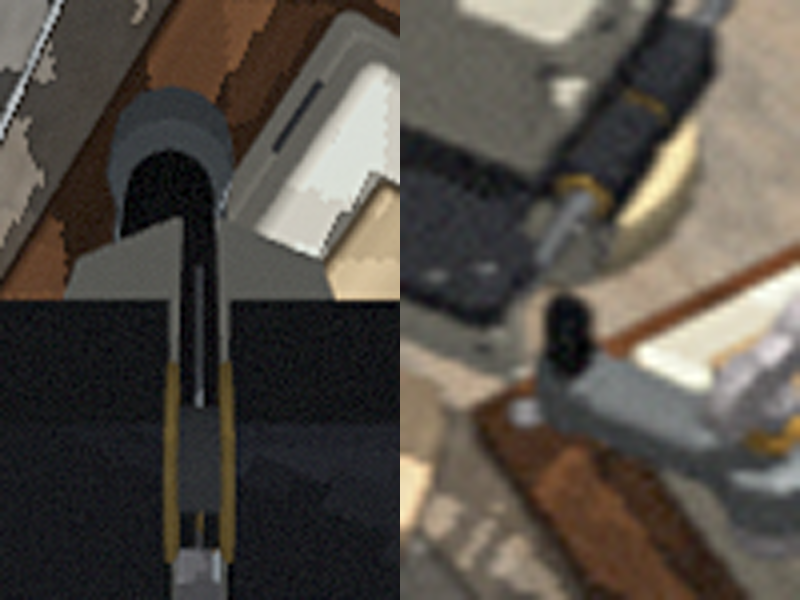

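```bash
python3 - <<'E'
from h import *
s=observe();print(s["q"].round(1),s["joint_efforts"].round(1),s["wrist_force"],s["eef_pos"],s["finger_gap"],s["time"])
p=grab_frame("wrist");q=grab_frame("scene")
print(p["intrinsics"][0][0],"bottom rim apex",at_z(p,(312,217.5),.125),"arm end apex",at_z(p,(312,202),.12))
for pp in(p,q):
  for r in recognise("handle_top",pp)[:2]:
    px=np.array(r["xy"])*[640,400];print(round(r["p"],2),px.round(1),at_z(pp,px,.147).round(4))
print("scene blob top",at_z(q,(296.2,247.5),.147))
E
```

```text
[-14.1  12.8  10.5 119.3  -3.2  47.9  23.6] [  0.  -37.    1.3 -23.5  -0.    0.   -0. ] [-0.61193268  0.42490186  0.01495003] [0.46604917 0.01247296 0.13113316] 0.0007057652225182397 4.35
293.2809206503152 bottom rim apex [0.45726722 0.016379   0.125     ] arm end apex [0.45297161 0.02544447 0.12      ]
0.75 [315.6 222.6] [0.4575 0.0222 0.147 ]
0.62 [326.7 271.8] [ 0.478 -0.089  0.147]
0.33 [381.  228.4] [ 0.6601 -0.0703  0.147 ]
scene blob top [0.46405893 0.01025826 0.147     ]
```

Request:
send_rows(
  moves=[
    [[0, 0, 1], 0],
    [[0, 0, 2], 0],
    [[0, 0, 2.4], 0],
    [[0, 0, 2.4], 0],
    [[0, 0, 2.4], 0],
  ],
)

```text
time: 5.05
eef_pos: [0.4657, 0.0125, 0.1905]
tcp_rot: [[-0.428, 0.904, 0.006], [0.904, 0.428, 0.002], [-0.001, 0.006, -1.0]]
wrist_force: [-0.3, 0.7, 0.1]
finger_gap: 0.0003
```

```bash
python3 - <<'E'
from h import *
p=grab_frame("wrist");q=grab_frame("scene");s=observe();print(s["eef_pos"],s["tcp_rot"].round(3))
pt=[s["eef_pos"],s["eef_pos"]+[0,0,.019],[.4635,.009,.147],[.4917,-.053,.172]]
def crop(pp,x0,y0,w,h,k,col):
    c=cv2.resize(np.array(pp["pixels"])[y0:y0+h,x0:x0+w],(w*k,h*k),interpolation=cv2.INTER_CUBIC)
    for i,P in enumerate(pt):
        u=((proj(pp,P)+.5-[x0,y0])*k).astype(int);print(i,u)
        cv2.drawMarker(c,tuple(int(v) for v in u),[(255,0,0),(255,255,0),(0,255,0),(0,255,255)][i],cv2.MARKER_CROSS,10,1)
    return c
a=crop(p,260,150,100,150,4,0);b=crop(q,262,195,80,120,5,0)
cv2.imwrite("pics/c4.png",np.hstack([a,b])[:,:,::-1])
E
```

```text
[0.46512918 0.01243583 0.18997776] [[-0.428  0.904  0.004]
 [ 0.904  0.428  0.001]
 [-0.     0.004 -1.   ]]
0 [242 321]
1 [243 369]
2 [226 249]
3 [222 595]
0 [167 203]
1 [165 177]
2 [174 267]
3 [300 288]
```

View pics/c4.png

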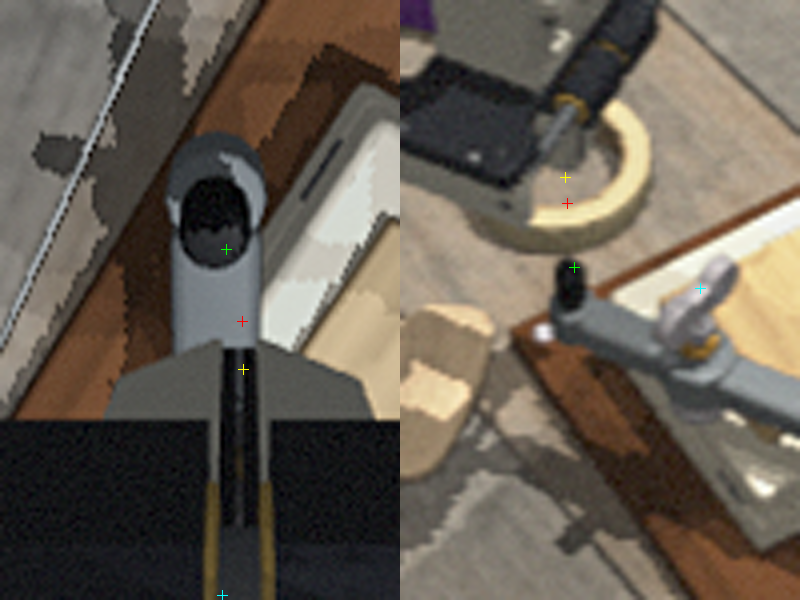

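In the crop, the actual fingertips end about 16–19 mm short of the reported TCP: they sit near the yellow mark, and the red TCP mark lies in free air. That explains the miss, because the fingers closed above the handle. I'll go about 18 mm deeper. The jaws straddle the 22 mm arm, so this is safe either way.

Request:
send_rows(
  moves=[
    [[-0.12, -0.1, 0], 0],
    [[-0.12, -0.1, 0], 0],
    [[-0.12, -0.1, 0], 0],
    [[-0.12, -0.1, -1], 0],
    [[-0.12, -0.1, -2], 0],
    [[-0.12, -0.1, -2.6], 0],
    [[-0.12, -0.1, -3.1], 0],
    [[-0.12, -0.1, -3.1], 0],
    [[-0.12, -0.1, -3.1], 0],
  ],
  hand=0,
)

```text
time: 6.05
eef_pos: [0.4624, 0.0099, 0.1127]
tcp_rot: [[-0.428, 0.904, 0.004], [0.904, 0.428, 0.001], [-0.001, 0.004, -1.0]]
wrist_force: [-0.7, -0.4, -0.6]
finger_gap: 0.0458
```

Request:
send_rows(
  moves=[
    [[0, 0, 0], 0],
    [[0, 0, 0], 0],
    [[0, 0, 0], 0],
    [[0, 0, 0], 0],
    [[0, 0, 0], 0],
  ],
  hand=1,
)

```text
time: 6.55
eef_pos: [0.4621, 0.0098, 0.1128]
tcp_rot: [[-0.428, 0.904, 0.004], [0.904, 0.428, 0.001], [-0.0, 0.004, -1.0]]
wrist_force: [-1.6, 0.2, 3.9]
finger_gap: 0.011
```

Request:
send_rows(
  moves=[
    [[0, 0, 0], 0],
    [[0, 0, 0], 0],
  ],
)

```text
time: 6.75
eef_pos: [0.4621, 0.0098, 0.113]
tcp_rot: [[-0.428, 0.904, 0.004], [0.904, 0.428, 0.001], [-0.0, 0.004, -1.0]]
wrist_force: [-2.1, 0.2, 3.8]
finger_gap: 0.0101
```

```bash
python3 - <<'E'
from h import *
p=grab_frame("wrist");q=grab_frame("scene");s=observe();print(s["eef_pos"],s["finger_gap"],s["wrist_force"])
a=cv2.resize(np.array(p["pixels"])[150:300,260:360],(400,600),interpolation=cv2.INTER_CUBIC)
b=cv2.resize(np.array(q["pixels"])[215:290,270:320],(400,600),interpolation=cv2.INTER_CUBIC)
cv2.imwrite("pics/c5.png",np.hstack([a,b])[:,:,::-1])
E
```

```text
[0.46214228 0.00977832 0.1130083 ] 0.010221919147748003 [-1.85004052 -0.25156086  5.23183799]
```

View pics/c5.png

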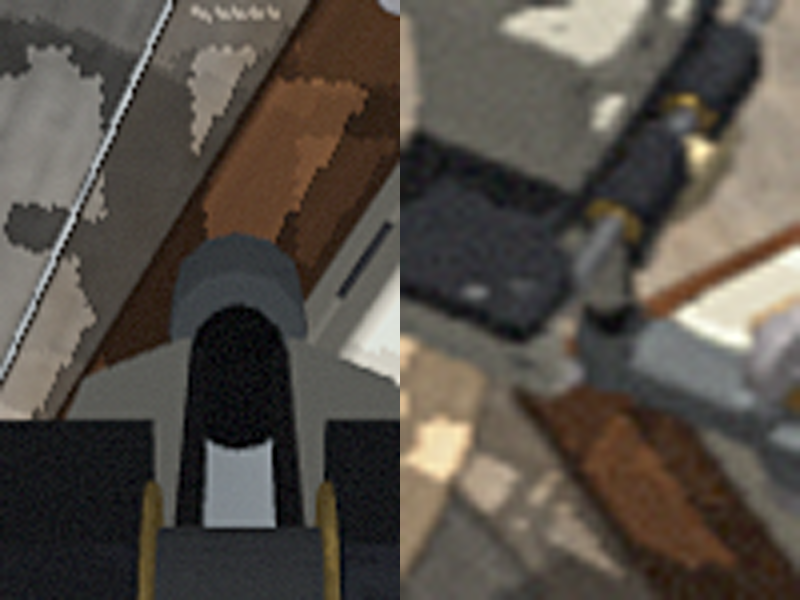

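The handle sits between the fingers, at about (245,370) in the left half of the crop. Now I swing it along the arc.

Request:
send_rows(
  moves=[
    [[0.32, 0.13, 0], -0.5],
    [[0.64, 0.26, 0], -1.04],
    [[0.96, 0.36, 0], -1.54],
    [[1.28, 0.46, 0], -2.04],
    [[1.6, 0.54, 0], -2.54],
    [[1.92, 0.61, 0], -3.04],
    [[2.25, 0.66, 0], -3.54],
    [[2.58, 0.7, 0], -4.04],
    [[2.91, 0.71, 0], -4.54],
    [[3.24, 0.72, 0], -5.04],
  ],
)

```text
time: 7.85
eef_pos: [0.5428, 0.0272, 0.113]
tcp_rot: [[0.0, 1.0, 0.003], [1.0, -0.0, -0.001], [-0.001, 0.003, -1.0]]
wrist_force: [-3.5, -1.7, 4.9]
finger_gap: 0.01
```

Request:
send_rows(
  moves=[
    [[0.18, 0, 0], -0.26],
    [[0.36, 0, 0], -0.53],
    [[0.54, -0.02, 0], -0.8],
    [[0.54, -0.02, 0], -0.8],
  ],
)

```text
time: 8.25
eef_pos: [0.5569, 0.0265, 0.1132]
tcp_rot: [[0.07, 0.998, 0.003], [0.998, -0.07, -0.001], [-0.001, 0.003, -1.0]]
wrist_force: [-0.0, -1.0, 4.5]
finger_gap: 0.0099
```

Now I creep to the stop.

Request:
send_rows(
  moves=[
    [[0.08, 0, 0], -0.12],
    [[0.16, -0.01, 0], -0.24],
    [[0.24, -0.02, 0], -0.36],
    [[0.32, -0.03, 0], -0.48],
    [[0.32, -0.03, 0], -0.48],
  ],
)

```text
time: 8.75
eef_pos: [0.56, 0.0262, 0.1129]
tcp_rot: [[0.112, 0.994, -0.007], [0.994, -0.112, -0.001], [-0.001, -0.006, -1.0]]
wrist_force: [-14.7, 0.5, 16.1]
finger_gap: 0.0099
```

Request:
send_rows(
  moves=[
    [[0, 0, 0], 0],
    [[0, 0, 0], 0],
    [[0, 0, 0], 0],
    [[0, 0, 1.5], 0],
    [[0, 0, 3], 0],
    [[0, 0, 4.5], 0],
    [[0, 0, 5], 0],
    [[0, 0, 5], 0],
  ],
  hand=0,
)

```text
time: 9.55
eef_pos: [0.5617, 0.0264, 0.2398]
tcp_rot: [[0.112, 0.994, -0.002], [0.994, -0.112, 0.0], [-0.0, -0.002, -1.0]]
wrist_force: [-0.0, -0.0, 0.2]
finger_gap: 0.046
```

Request:
send_rows(
  moves=[
    [[0, -1, 0], 1.6],
    [[-0.15, -2, 0], 3.2],
    [[-0.2, -2.7, 0], 4.8],
    [[-0.2, -2.7, 0], 6.4],
    [[-0.2, -2.7, 0], 8],
    [[-0.2, -2.7, 0], 9.6],
    [[-0.2, -2.7, 0], 11.2],
    [[-0.2, -2.7, 0], 12.8],
    [[-0.2, -2.7, 0], 14.4],
    [[-0.2, -2.7, 0], 16],
  ],
)

```text
time: 10.55
eef_pos: [0.5554, -0.0409, 0.2371]
tcp_rot: [[-0.961, 0.277, -0.004], [0.277, 0.961, -0.002], [0.004, -0.003, -1.0]]
wrist_force: [0.7, 0.6, -0.2]
finger_gap: 0.0457
```

```bash
python3 - <<'E'
from h import *
p=grab_frame("wrist");q=grab_frame("scene");t=grab_frame("top");s=observe();print(s["time"],s["eef_pos"],s["tcp_rot"].round(3),s["q"].round(1))
pt=[s["eef_pos"],s["eef_pos"]+[0,0,.019],[.5543,-.0426,.173],[.560,.026,.147]]
for pp,n in((p,"wrist"),(q,"scene"),(t,"top")):
    for r in recognise("wing_grip",pp)[:2]:
        px=np.array(r["xy"])*[640,400];print(n,round(r["p"],2),px.round(1),at_z(pp,px,.172).round(4),"pred",proj(pp,pt[2]).round(1))
def crop(pp,x0,y0,w,h,k):
    c=cv2.resize(np.array(pp["pixels"])[y0:y0+h,x0:x0+w],(w*k,h*k),interpolation=cv2.INTER_CUBIC)
    for i,P in enumerate(pt):
        u=((proj(pp,P)+.5-[x0,y0])*k).astype(int)
        cv2.drawMarker(c,tuple(int(v) for v in u),[(255,0,0),(255,255,0),(0,255,0),(0,255,255)][i],cv2.MARKER_CROSS,10,1)
    return c
x,y=proj(q,pt[2]).astype(int)
im=np.hstack([crop(p,220,100,200,300,2),crop(q,x-40,y-60,80,120,5)])
cv2.imwrite("pics/c6.png",im[:,:,::-1])
E
```

```text
10.7 [ 0.55564886 -0.04098376  0.2377234 ] [[-0.958  0.285 -0.004]
 [ 0.285  0.958 -0.002]
 [ 0.003 -0.003 -1.   ]] [ -5.2  15.2   8.  100.4  -2.2  64.8  76.8]
wrist 0.96 [319.7 187.5] [ 0.5421 -0.037   0.172 ] pred [317.5 201.8]
scene 0.65 [334.6 240.8] [ 0.5353 -0.0456  0.172 ] pred [340.1 235.8]
scene 0.59 [343.9 257.3] [ 0.5223 -0.0956  0.172 ] pred [340.1 235.8]
top 0.56 [367.3 222.6] [ 0.5389 -0.0388  0.172 ] pred [369.  215.3]
```

View pics/c6.png

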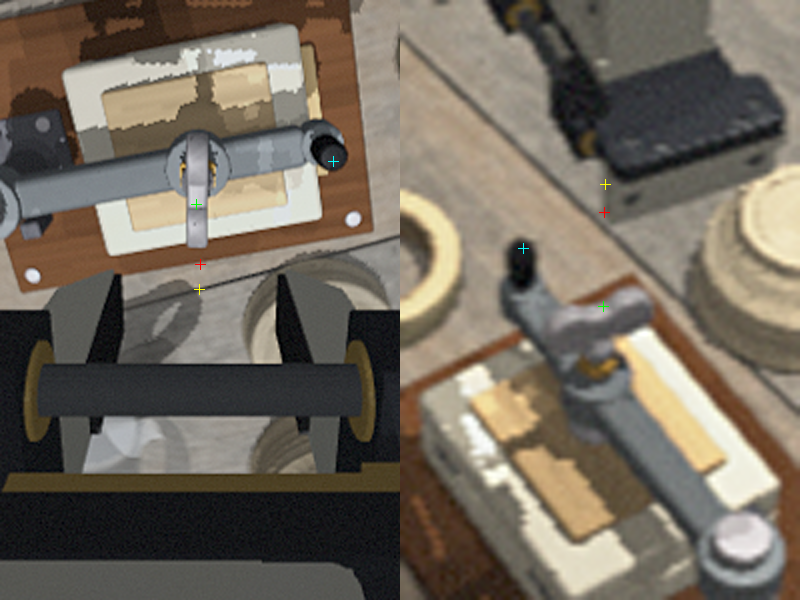

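```bash
python3 - <<'E'
from h import *
p=grab_frame("wrist")
c=at_z(p,(318.5,195.5),.158);print(c,at_z(p,(318.5,195.5),.172))
a=at_z(p,(318.5,167.5),.158);b=at_z(p,(319,223.5),.158);d=b-a;print(np.linalg.norm(d),np.degrees(np.arctan2(d[1],d[0])),observe()["eef_pos"])
o=outline_of("wing_grip",p)
for r in o[:1]:
    m=r["region"];ys,xs=np.nonzero(m);print(r["p"],xs.min(),xs.max(),ys.min(),ys.max())
    pts=np.array([at_z(p,(x,y),.158)[:2] for x,y in zip(xs,ys)]);e,v=np.linalg.eigh(np.cov(pts.T));print(pts.mean(0),np.degrees(np.arctan2(v[1,1],v[0,1])),np.sqrt(e))
print(proj(p,[.560,.026,.147]))
E
```

```text
[ 0.55473715 -0.04178983  0.158     ] [ 0.55060217 -0.04049479  0.172     ]
0.056672338705472884 -16.115050943041258 [ 0.55642113 -0.04104072  0.23913898]
0.91 309 328 165 221
[ 0.55176416 -0.04125203] 163.71692033441036 [0.00393751 0.01542728]
[385.9334421 178.3924423]
```

Request:
send_rows(
  moves=[
    [[-0.08, -0.04, 0], 0.08],
    [[-0.08, -0.04, -1], 0.08],
    [[-0.08, -0.04, -2], 0.08],
    [[-0.08, -0.04, -3], 0.08],
    [[-0.08, -0.04, -3.6], 0.08],
    [[-0.08, -0.04, -4.16], 0.08],
    [[-0.08, -0.04, -4.16], 0.08],
    [[-0.08, -0.04, -4.16], 0.08],
  ],
)

```text
time: 11.75
eef_pos: [0.5548, -0.0421, 0.1357]
tcp_rot: [[-0.961, 0.278, -0.001], [0.278, 0.961, -0.002], [0.0, -0.002, -1.0]]
wrist_force: [0.3, -0.4, 0.6]
finger_gap: 0.0459
```

Request:
send_rows(
  moves=[
    [[0, 0, 0], 0],
    [[0, 0, 0], 0],
    [[0, 0, 0], 0],
    [[0, 0, 0], 0],
    [[0, 0, 0], 0],
    [[0, 0, 0], 0],
  ],
  hand=1,
)

```text
time: 12.35
eef_pos: [0.5549, -0.0421, 0.1359]
tcp_rot: [[-0.961, 0.278, -0.001], [0.278, 0.961, -0.002], [-0.0, -0.002, -1.0]]
wrist_force: [-0.8, -0.4, -0.3]
finger_gap: 0.0086
```

Request:
send_rows(
  moves=[
    [[0, 0, 0], -1.2],
    [[0, 0, -0.01], -2.4],
    [[0, 0, -0.02], -3.6],
    [[0, 0, -0.02], -4.8],
    [[0, 0, -0.03], -6],
    [[0, 0, -0.03], -7.2],
    [[0, 0, -0.04], -8.4],
    [[0, 0, -0.04], -9.6],
    [[0, 0, -0.04], -9.6],
  ],
)

```text
time: 13.25
eef_pos: [0.5543, -0.0428, 0.1348]
tcp_rot: [[-0.435, 0.9, -0.003], [0.9, 0.435, -0.002], [-0.0, -0.003, -1.0]]
wrist_force: [-1.2, -1.8, 1.7]
finger_gap: 0.0087
```

```bash
cat > st.py <<'E'
from h import *
s=observe();R=s["tcp_rot"];print(round(s["time"],2),s["eef_pos"].round(4),"jaw",np.degrees(np.arctan2(R[1,1],R[0,1])).round(2),"gap",round(s["finger_gap"],4),"F",s["wrist_force"].round(1),"T",s["wrist_torque"].round(2),"q7",s["q"][6].round(1))
E
python3 st.py; python3 - <<'E'
from h import *
p=grab_frame("wrist");print([ (r["p"],np.array(r["xy"])*[640,400]) for r in recognise("wing_grip",p)[:2]])
o=outline_of("wing_grip",p)
for r in o[:1]:
    ys,xs=np.nonzero(r["region"]);print(xs.min(),xs.max(),ys.min(),ys.max())
E
```

```text
13.25 [ 0.5543 -0.0428  0.1348] jaw 25.81 gap 0.0087 F [-1.2 -1.8  1.7] T [-0.51  0.46 -0.04] q7 34.3
[(0.61, array([321.024, 231.8  ]))]
306 331 200 281
```

Request:
send_rows(
  moves=[
    [[0, 0, 0], -1.3],
    [[0, 0, -0.01], -2.6],
    [[0, 0, -0.02], -4],
    [[0, 0, -0.02], -5.3],
    [[0, 0, -0.03], -6.6],
    [[0, 0, -0.03], -8],
    [[0, 0, -0.04], -9.3],
    [[0, 0, -0.05], -10.6],
    [[0, 0, -0.05], -12],
    [[0, 0, -0.05], -12],
  ],
)

```text
time: 14.4
eef_pos: [0.5532, -0.0428, 0.1334]
tcp_rot: [[0.559, 0.829, -0.005], [0.829, -0.559, 0.002], [-0.002, -0.005, -1.0]]
wrist_force: [-4.9, -1.7, 5.6]
finger_gap: 0.0085
```

```bash
python3 st.py
```

```text
14.4 [ 0.5532 -0.0428  0.1334] jaw -34.0 gap 0.0085 F [-4.9 -1.7  5.6] T [-0.46  1.33  0.03] q7 -19.5
```

Request:
send_rows(
  moves=[
    [[0.02, 0, 0], -0.6],
    [[0.03, 0, 0], -1.2],
    [[0.03, 0, 0], -1.8],
    [[0.03, 0, -0.01], -2.4],
    [[0.03, 0, -0.01], -3],
    [[0.03, 0, -0.01], -3.6],
    [[0.03, 0, -0.02], -4.2],
    [[0.03, 0, -0.02], -4.2],
  ],
)

```text
time: 15.2
eef_pos: [0.5528, -0.0425, 0.1329]
tcp_rot: [[0.818, 0.576, -0.006], [0.576, -0.818, 0.004], [-0.003, -0.007, -1.0]]
wrist_force: [-4.9, -0.1, 6.2]
finger_gap: 0.0087
```

```bash
python3 st.py
```

```text
15.2 [ 0.5528 -0.0425  0.1329] jaw -54.84 gap 0.0087 F [-4.9 -0.1  6.2] T [-0.22  1.46  0.05] q7 -37.9
```

Request:
send_rows(
  moves=[
    [[0, 0, 0], -0.4],
    [[0, 0, 0], -0.8],
    [[0, 0, 0], -1.2],
    [[0, 0, -0.01], -1.6],
    [[0, 0, -0.01], -2],
    [[0, 0, -0.01], -2.4],
    [[0, 0, -0.01], -2.4],
  ],
)

```text
time: 15.9
eef_pos: [0.5523, -0.0421, 0.1327]
tcp_rot: [[0.918, 0.396, -0.007], [0.396, -0.918, 0.006], [-0.004, -0.008, -1.0]]
wrist_force: [-4.0, 0.0, 4.8]
finger_gap: 0.0089
```

```bash
python3 st.py
```

```text
15.9 [ 0.5523 -0.0421  0.1327] jaw -66.69 gap 0.0089 F [-4.   0.   4.8] T [-0.21  1.15  0.06] q7 -48.3
```

Request:
send_rows(
  moves=[
    [[0, 0, 0], -0.4],
    [[0, 0, 0], -0.8],
    [[0, 0, 0], -1.2],
    [[0, 0, -0.01], -1.6],
    [[0, 0, -0.01], -2],
    [[0, 0, -0.01], -2.4],
    [[0, 0, -0.01], -2.4],
  ],
)

```text
time: 16.6
eef_pos: [0.552, -0.0417, 0.1324]
tcp_rot: [[0.98, 0.197, -0.006], [0.197, -0.98, 0.008], [-0.004, -0.009, -1.0]]
wrist_force: [-2.9, -0.1, 4.9]
finger_gap: 0.0088
```

```bash
python3 st.py
```

```text
16.6 [ 0.552  -0.0417  0.1324] jaw -78.64 gap 0.0088 F [-2.9 -0.1  4.9] T [-0.14  1.12  0.05] q7 -58.7
```

Request:
send_rows(
  moves=[
    [[0, 0, 0], -0.4],
    [[0, 0, 0], -0.8],
    [[0, 0, 0], -1.2],
    [[0, 0, -0.01], -1.6],
    [[0, 0, -0.01], -2],
    [[0, 0, -0.01], -2],
  ],
)

```text
time: 17.2
eef_pos: [0.552, -0.0414, 0.1324]
tcp_rot: [[1.0, 0.022, -0.005], [0.022, -1.0, 0.009], [-0.004, -0.009, -1.0]]
wrist_force: [-4.0, -0.1, 6.9]
finger_gap: 0.0087
```

```bash
python3 st.py
```

```text
17.2 [ 0.552  -0.0414  0.1324] jaw -88.72 gap 0.0087 F [-4.  -0.1  6.9] T [-0.02  1.2   0.13] q7 -67.4
```

Request:
send_rows(
  moves=[
    [[0, 0, 0], -0.4],
    [[0, 0, 0], -0.8],
    [[0, 0, 0], -1.2],
    [[0, 0, 0], -1.2],
  ],
)

```text
time: 17.6
eef_pos: [0.5518, -0.0412, 0.1324]
tcp_rot: [[0.996, -0.084, -0.004], [-0.084, -0.996, 0.01], [-0.005, -0.009, -1.0]]
wrist_force: [-3.5, -0.5, 4.8]
finger_gap: 0.009
```

```bash
python3 st.py
```

```text
17.6 [ 0.5518 -0.0412  0.1324] jaw -94.79 gap 0.009 F [-3.5 -0.5  4.8] T [-0.02  1.12  0.08] q7 -72.7
```

Request:
send_rows(
  moves=[
    [[0, 0, 0], -0.4],
    [[0, 0, 0], -0.8],
    [[0, 0, 0], -1.2],
    [[0, 0, 0], -1.2],
  ],
)

```text
time: 18.0
eef_pos: [0.5518, -0.0411, 0.1324]
tcp_rot: [[0.982, -0.187, -0.003], [-0.187, -0.982, 0.01], [-0.005, -0.009, -1.0]]
wrist_force: [-3.8, 0.1, 4.9]
finger_gap: 0.0086
```

```bash
python3 st.py
```

```text
18.0 [ 0.5518 -0.0411  0.1324] jaw -100.81 gap 0.0086 F [-3.8  0.1  4.9] T [-0.1   1.06  0.37] q7 -77.9
```

Request:
send_rows(
  moves=[
    [[0, 0, 0], -0.4],
    [[0, 0, 0], -0.8],
    [[0, 0, 0], -0.8],
    [[0, 0, 0], -0.8],
  ],
)

```text
time: 18.4
eef_pos: [0.5525, -0.0414, 0.1331]
tcp_rot: [[0.967, -0.255, -0.001], [-0.255, -0.967, 0.01], [-0.003, -0.009, -1.0]]
wrist_force: [-3.7, -1.1, 9.1]
finger_gap: 0.0081
```

```bash
python3 st.py; python3 - <<'E'
from h import *
p=grab_frame("wrist");q=grab_frame("scene")
def crop(pp,x0,y0,w,h,k): return cv2.resize(np.array(pp["pixels"])[y0:y0+h,x0:x0+w],(w*k,h*k),interpolation=cv2.INTER_CUBIC)
x,y=proj(q,[.5543,-.0426,.15]).astype(int)
cv2.imwrite("pics/c7.png",np.hstack([crop(p,220,100,200,300,2),crop(q,x-40,y-60,80,120,5)])[:,:,::-1])
E
```

```text
18.4 [ 0.5525 -0.0414  0.1331] jaw -104.75 gap 0.0081 F [-3.7 -1.1  9.1] T [-0.15  1.12  0.51] q7 -81.3
```

View pics/c7.png

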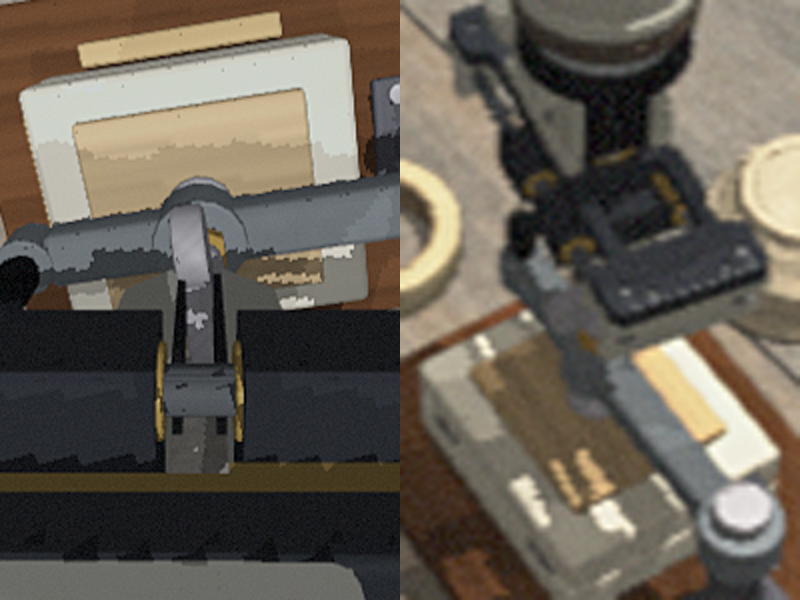

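The wing blade is in the pads at about (195,300) in the left crop, slightly skewed to the fingers. The torque has risen from 0.08 to 0.5 N m, so the foot is seated and the gripper has gone a few degrees past. I'll release, lift and measure the true seated wing angle.

Request:
send_rows(
  moves=[
    [[0, 0, 0], 0],
    [[0, 0, 0], 0],
    [[0, 0, 0], 0],
    [[0, 0, 1], 0],
    [[0, 0, 2], 0],
    [[0, 0, 3], 0],
    [[0, 0, 4.2], 0],
    [[0, 0, 4.2], 0],
    [[0, 0, 4.2], 0],
  ],
  hand=0,
)

```text
time: 19.4
eef_pos: [0.5533, -0.041, 0.2384]
tcp_rot: [[0.967, -0.254, 0.001], [-0.254, -0.967, 0.01], [-0.002, -0.01, -1.0]]
wrist_force: [-0.0, 0.6, -0.4]
finger_gap: 0.0459
```

```bash
python3 st.py; python3 - <<'E'
from h import *
p=grab_frame("wrist")
for r in outline_of("wing_grip",p)[:2]:
    m=r["region"];ys,xs=np.nonzero(m);print(r["p"],xs.min(),xs.max(),ys.min(),ys.max())
    pts=np.array([at_z(p,(x,y),.157)[:2] for x,y in zip(xs,ys)]);e,v=np.linalg.eigh(np.cov(pts.T));print(pts.mean(0),np.degrees(np.arctan2(v[1,1],v[0,1])),np.sqrt(e))
print("post",proj(p,[.5432,-.1621,.133]),"handle",proj(p,[.560,.026,.147]))
cv2.imwrite("pics/c8.png",cv2.resize(np.array(p["pixels"])[110:260,240:400],(800,600)[:2] if 0 else (640,600),interpolation=cv2.INTER_CUBIC)[:,:,::-1])
E
```

```text
19.4 [ 0.5533 -0.041   0.2384] jaw -104.72 gap 0.0459 F [-0.   0.6 -0.4] T [-0.01  0.23  0.05] q7 -86.9
0.55 312 330 168 223
[ 0.5525015  -0.04207013] 173.78446954304454 [0.00385303 0.01538819]
post [437.80424063 167.73117723] handle [254.30508707 200.858436  ]
```

View pics/c8.png

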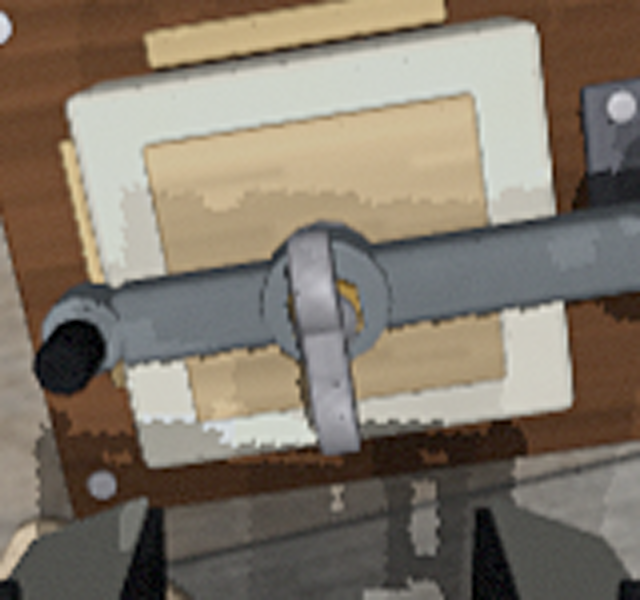

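The seated wing measures -6.2° (mod 180), square to the swung-in arm (base x axis -5.6°). That is about 170° of travel from the start. I re-grip it aligned (+8.9°) and then back off exactly 90°.

Request:
send_rows(
  moves=[
    [[0.04, -0.05, 0], 0.9],
    [[0.04, -0.05, 0], 1.78],
    [[0.04, -0.05, -1], 1.78],
    [[0.04, -0.05, -2], 1.78],
    [[0.04, -0.05, -3], 1.78],
    [[0.04, -0.05, -3.7], 1.78],
    [[0.04, -0.05, -4.2], 1.78],
    [[0.04, -0.05, -4.2], 1.78],
    [[0.04, -0.05, -4.2], 1.78],
  ],
)

```text
time: 20.4
eef_pos: [0.553, -0.0425, 0.1319]
tcp_rot: [[0.995, -0.102, -0.004], [-0.102, -0.995, 0.009], [-0.005, -0.008, -1.0]]
wrist_force: [0.3, -1.1, 0.2]
finger_gap: 0.0459
```

Request:
send_rows(
  moves=[
    [[0, 0, 0], 0],
    [[0, 0, 0], 0],
    [[0, 0, 0], 0],
    [[0, 0, 0], 0],
    [[0, 0, 0], 0],
    [[0, 0, 0], 0],
    [[0, 0, 0], 0],
  ],
  hand=1,
)

```text
time: 21.1
eef_pos: [0.5533, -0.0418, 0.1322]
tcp_rot: [[0.995, -0.101, -0.004], [-0.101, -0.995, 0.01], [-0.005, -0.009, -1.0]]
wrist_force: [-0.2, 1.9, 2.4]
finger_gap: 0.0088
```

```bash
python3 st.py
```

```text
21.1 [ 0.5533 -0.0418  0.1322] jaw -95.82 gap 0.0088 F [-0.2  1.9  2.4] T [ 0.44  0.2  -0.05] q7 -73.1
```

Request:
send_rows(
  moves=[
    [[0, 0, 0], -0.3],
    [[0, 0, 0], -0.6],
    [[0, 0, 0], -0.6],
  ],
)

```text
time: 21.4
eef_pos: [0.5533, -0.0417, 0.1322]
tcp_rot: [[0.988, -0.154, -0.003], [-0.154, -0.988, 0.01], [-0.005, -0.009, -1.0]]
wrist_force: [-0.8, 2.8, 1.9]
finger_gap: 0.0091
```

```bash
python3 st.py
```

```text
21.4 [ 0.5533 -0.0417  0.1322] jaw -98.85 gap 0.0091 F [-0.8  2.8  1.9] T [0.3  0.19 0.29] q7 -75.7
```

Request:
send_rows(
  moves=[
    [[0, 0, 0], 0.6],
    [[0, 0, 0.01], 1.8],
    [[0, 0, 0.02], 3],
    [[0, 0, 0.02], 4.2],
    [[0, 0, 0.03], 5.4],
    [[0, 0, 0.03], 6.6],
    [[0, 0, 0.04], 7.8],
    [[0, 0, 0.05], 9],
    [[0, 0, 0.05], 10],
    [[0, 0, 0.05], 10],
  ],
)

```text
time: 22.4
eef_pos: [0.5529, -0.0417, 0.1331]
tcp_rot: [[0.753, 0.658, -0.01], [0.658, -0.753, 0.004], [-0.005, -0.01, -1.0]]
wrist_force: [-0.3, 2.7, -1.4]
finger_gap: 0.0086
```

```bash
python3 st.py
```

```text
22.4 [ 0.5529 -0.0417  0.1331] jaw -48.84 gap 0.0086 F [-0.3  2.7 -1.4] T [ 0.26  0.05 -0.06] q7 -32.5
```

Target jaw -5.3° (with a small allowance for compliance): +43.5°, which is 8.7 units.

Request:
send_rows(
  moves=[
    [[0, 0, 0], 1.1],
    [[0, 0, 0.01], 2.2],
    [[0, 0, 0.02], 3.3],
    [[0, 0, 0.02], 4.4],
    [[0, 0, 0.03], 5.5],
    [[0, 0, 0.03], 6.6],
    [[0, 0, 0.04], 7.7],
    [[0, 0, 0.04], 8.7],
    [[0, 0, 0.04], 8.7],
    [[0, 0, 0.04], 8.7],
  ],
)

```text
time: 23.4
eef_pos: [0.5528, -0.0417, 0.134]
tcp_rot: [[0.097, 0.995, -0.011], [0.995, -0.097, -0.004], [-0.005, -0.01, -1.0]]
wrist_force: [0.8, 1.5, 0.7]
finger_gap: 0.0086
```

```bash
python3 st.py; python3 - <<'E'
from h import *
p=grab_frame("wrist");q=grab_frame("scene");t=grab_frame("top")
def crop(pp,x0,y0,w,h,k): return cv2.resize(np.array(pp["pixels"])[y0:y0+h,x0:x0+w],(w*k,h*k),interpolation=cv2.INTER_CUBIC)
cv2.imwrite("pics/c9.png",np.hstack([crop(p,220,100,200,300,2),cv2.resize(np.array(q["pixels"])[160:340,240:420],(400,400)).repeat(1,0) if 0 else cv2.resize(np.array(q["pixels"])[130:370,230:390],(400,600),interpolation=cv2.INTER_CUBIC)])[:,:,::-1])
for r in recognise("mould",q)[:2]: print(r["p"],np.array(r["xy"])*[640,400])
print("handle pred at stop",proj(p,[.560,.026,.147]),proj(q,[.560,.026,.147]))
E
```

```text
23.4 [ 0.5528 -0.0417  0.134 ] jaw -5.57 gap 0.0086 F [0.8 1.5 0.7] T [ 0.29  0.02 -0.03] q7 5.7
0.73 [269.12 181.48]
0.71 [332.416 272.88 ]
handle pred at stop [322.21063461 132.359984  ] [324.21056505 224.21523475]
```

View pics/c9.png

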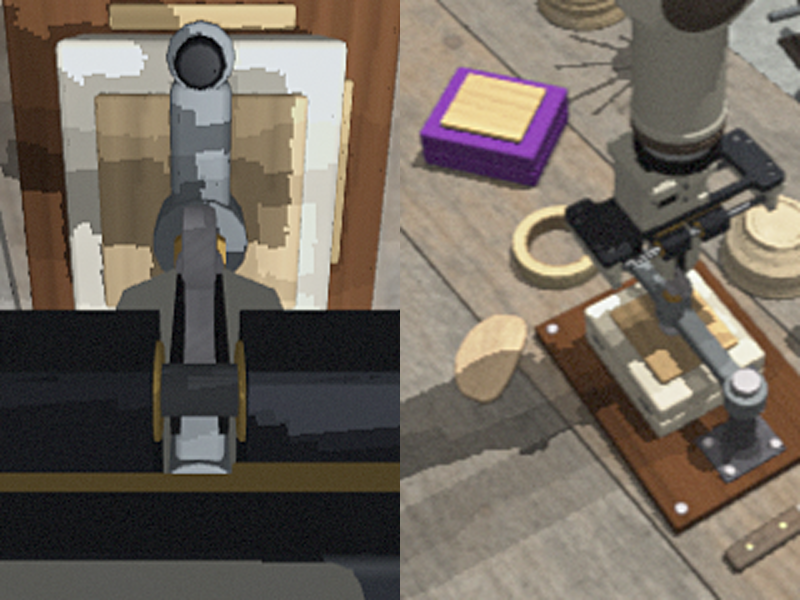

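The wing lies along the arm and is held between the pads. The handle is at wrist pixel (320,131) against (322,132) predicted at the stop. Mould, tape, rib, scraper and bowl all look undisturbed. I settle briefly and hand in.

Request:
send_rows(
  moves=[
    [[0, 0, 0], 0],
    [[0, 0, 0], 0],
    [[0, 0, 0], 0],
  ],
)

```text
time: 23.9
eef_pos: [0.5528, -0.0417, 0.134]
tcp_rot: [[0.095, 0.995, -0.011], [0.995, -0.095, -0.004], [-0.005, -0.01, -1.0]]
wrist_force: [-0.4, 1.9, 0.6]
finger_gap: 0.0089
```

```bash
python3 st.py; python3 -c "
from bench import *
print(finish_job())"
```

```text
23.9 [ 0.5528 -0.0417  0.134 ] jaw -5.44 gap 0.0089 F [-0.4  1.9  0.6] T [ 0.23  0.07 -0.01] q7 5.7
the job is handed in; nothing more can be done
None
```

The job is handed in at 23.9 s. The clamp arm is in against its stop, the screw was seated and backed off a quarter turn, and the gripper is still closed on the wing.

- **Arm:** I pinched the handle and swung the arm until it stopped. The push force rose to about 15 N, with the arm at about 84.9° against 84.5° for the base board's axis.
- **Seating:** I turned the wing about 170° clockwise. The torque rose to 0.5 N m, and the released wing then stood square to the arm. I gripped it again in line, and a small clockwise nudge met 0.29 N m straight away, which confirmed the seat.
- **Backing off:** The gripper turned about 90° counter-clockwise from the aligned seat angle. In the last picture the wing lies along the arm.
- **Last checks:** The arm is at its stop, wrist forces are under 2 N, and the finger gap is 8.9 mm on the 10 mm wing. The mould and the things lying around the clamp looked unmoved, judged by eye only.

**What disagreed:**
- The first pinch at the handle closed on nothing. In the pictures the fingertips ended about 16–19 mm short of the reported tool point, so I gripped deeper from then on.
- The gap readings came out smaller than the stated sizes, about 10 mm on the 16 mm handle and 9 mm on the wing.
- When seating the screw, the gripper went about 8° past the stop before I released and gripped again. I estimate the backed-off angle is good to 1–2°.

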